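# Hang a loaded, off-centre sample pan on a spring balance

## Robot

A 7-joint arm with a two-finger parallel gripper is mounted at the origin on the work surface. World frame = base frame: x ahead of the robot, y to its left, z up, the work surface at z = 0. Lengths are in m, angles in rad, forces in N, time in s.
With the tool pointing down it reaches from about 0.4 to 0.85 m from the base axis. Payload 4.5 kg.
Tool frame: the origin (TCP) lies on the centre line of the jaws, within the pads' length; the fingertips stand 11 mm ahead of it and the grasp point (between the pads) lies 8 mm behind it; z points along the fingers, y is the direction in which the jaws open and shut (so a half turn about z gives the same grasp; the last joint's range is limited). The gripper opens to 88 mm and grips with 3 to 60 N. Pads are 18 mm wide; open, the fingers measure 123 mm over their backs; the gripper's body (75 mm by 187 mm) begins 45 mm behind the grasp point.
Start: joints at [-1.216, 0.689, -0.195, 1.565, 0.157, 0.902, -0.215], TCP at [0.197, 0.593, 0.25] pointing down, gripper open.
Joint ranges: [-3.01, 3.01], [-0.46, 2.08], [-1.47, 1.51], [0.13, 2.56], [-1, 4.14], [0.04, 2.09], [-2.66, 2.66]. Speed limits (rad/s): [2.57, 2.57, 3.14, 3.14, 3.14, 3.14, 3.14].

## Interface

Orientations are given as a unit quaternion [x, y, z, w].
In Python, from plant import r, snapshot gives the robot as it stands.
- The arm moves only by the tool drive_tool, never from a script. Its argument "commands" is a list of rows, each an object of numbers: "wx", "wy", "wz": the turn, a rotation vector about the tool's x, y, z in rad; "dx", "dy", "dz": the shift along the tool's x, y, z in m; "claw": the opening, from 0 (shut) to 1 (fully open). A call has 1 to 12 rows; each row shifts and turns the commanded pose from where the row before left it, along the tool's axes as they then stand; what a row does not reach is not made up. A row lasts 1/10 s, in which the tool goes at most 50 mm and 8.59 degrees, less where a joint would pass 70% of its speed; a pose out of reach is approached as far as the arm can. A call is refused whole if a number of a shift passes 0.05 or a number of a turn 0.15, either way. A call with a gripper value outside its range is refused whole. The fingers move at their own pace and stop on an object; "grip_force" is the grip in N (left out, the last holds). Time passes only in rows, so rows that do not move let the fingers close. It gives the time, the measured TCP pose, the force and the opening at its end, in the units of the state.
- r.get_state(): the state, without advancing time (a new reading comes with each control period).
- snapshot(name): name is "scene" or "top"; returns a dict with "color" (384x512x3 uint8, red, green, blue), "fx", "fy", "cx", "cy" (pixels), "dist" ([k1, k2, p1, p2, k3] as OpenCV has them; the pictures are not rectified), "world_to_cam" (4x4, takes a point from world to camera coordinates). Camera axes: x right, y up, looking along -z (the intrinsics and any distortion apply to the point x, -y, -z); pixel columns grow to the right and rows downward; lengths in m; the calibration is good to about 2 mm. A picture is of the moment at which its call begins. There is no depth.
- r.finish_job(): hands the job in, once; it reports no verdict.
The state is a dict: "clock": time; "q": joint angles; "qd": joint speeds; "joint_torque": joint torques, N m; "tool_pos": TCP position; "eef_rot": TCP orientation; "contact_force": force on the tool from outside, world axes, zero at the start; "moment": the same for the moment, N m; "opening": opening from 0.0 (shut) to 1.0 (fully open).
Only numpy, scipy, OpenCV 4.12 (cv2) and the standard library are available. Lean on these libraries where they do the work, as an engineer would, in place of code of your own. Each camera call takes 0.05 s, during which the arm holds its last target. There are 200 camera calls.

## Task

Pick up the steel pan hanger by its upright tab, with the jar staying in the pan, and hang its hook in the groove of the spring balance's arm. Let the arm take the weight slowly before you let go, so that it never jumps, hits its overload stop or sets the pan swinging, and leave the pan hanging free and still. Leave the flask, bottle and beaker where they stand.

Things in the scene. Friction and masses are not known exactly. Their poses are not given: they have to be found in the camera images.
- pan: Loose steel pan hanger, 200 g, 212 mm high: open dish (110 mm across, 14 high, floor 4, wall 3) with one 8 mm riser rod at its edge (66 mm out on own +x) that returns over the centre as a level bar 164 mm up; there it has an upside-down V hook, open downwards, its channel along own y, and above it an upright flat tab. Origin: centre of the dish's underside, z up.
- jar: Amber glass jar, black cap, 48 mm across, 60 high, loose, standing in the pan 12 to 25 mm off centre on the riser's side. Mass unknown, differs widely, at most 0.55 kg. Origin: centre of its underside. Hanger and jar together balance 8 to 20 mm off the hook, so once hung they rest leaning by up to about 0.2 rad.
- pan_hook (a point): Where the axis of the balance's arm lies in the hook when hung: 150 mm above the pan's underside, over its centre. The hook is 10 mm wide along own y; sides slope 45 degrees, mouth 33 mm wide, lips end 21 mm below this point. Axes as the pan's.
- pan_tab (a point): Middle of the part of the tab to grip, 44 mm above pan_hook. The tab is 12 mm thick along the pan's own y, 22 mm wide along own x, ends 18 mm above this point. Pinch across its thickness from above. Axes as the pan's.
- balance: White spring balance fixed to the bench: base 150 x 130 x 30 mm, column 50 x 35 mm rising to 265 mm. Origin: on the bench under the column's centre; z up. Its sprung arm reaches out level along its own +y.
- groove (a point): Centre of the groove, on the axis of the balance's level arm (moves with it): 245 mm up when unloaded, 125 mm from the column's centre along the balance's +y. Arm: 10 mm round steel bar; groove 18 mm long between a 20 mm wide collar (column side) and an 18 mm wide end knob, whose end is 17 mm beyond this point. Axes as the balance's.
- load_arm (a joint): How far the arm has sunk, m, 0 unloaded. Sinks from about 0.6 N on, then 1 mm per 0.12 N, lightly damped; how far it will sink depends on the unknown load. It must stay below 0.065 m and never move faster than 0.06 m/s up or down. Letting go while the grip still carries, or presses with, more than about 0.6 N makes it jump.
- flask: Conical glass flask, 68 mm across, 105 mm high, bystander. Origin: centre of its underside.
- wash_bottle: White plastic bottle, 56 mm across, 110 mm high, bystander. Origin: centre of its underside.
- beaker: Glass beaker, about 64 mm across, 80 mm high, bystander. Origin: centre of its underside.

How it is judged:
On the way, in this order (a step that is already met when the one before it is completed fails the run):
1. the pan, with the jar in it, is lifted clear of the bench (height (world z) of pan above 0.05 m and distance between jar and pan below 0.04 m), for 0.2 s.
2. while still held, the hook sits in the groove and the arm takes load (value of joint load_arm above 0.008 m and distance between pan_hook and groove below 0.012 m and contact force between the fingers and pan above 0.5 N), for 0.2 s.
At the end, for the whole second after the job is handed in: The pan hangs in the arm's groove (hook point within 10 mm of its centre), arm sunk over 15 mm, leaning under 0.3 rad, at rest (under 0.03 m/s, 0.3 rad/s), jar still in it (within 40 mm of the pan's centre); flask, bottle and beaker within 30 mm of where they stood (distance between pan_hook and groove below 0.01 m and value of joint load_arm above 0.015 m and angle between pan's own z axis and vertical below 0.3 rad and linear speed of pan below 0.03 m/s and angular speed of pan below 0.3 rad/s and distance between jar and pan below 0.04 m and distance of each of flask, wash_bottle, beaker from where it was at the start of the episode below 0.03 m); the robot touches nothing.
It fails at once if the arm jumps: it moves faster than 0.06 m/s (velocity of joint load_arm above 0.06 m/s or velocity of joint load_arm below -0.06 m/s).
It fails at once if the arm is pushed past its overload limit of 65 mm (value of joint load_arm above 0.065 m).
It fails at once if the pan is knocked or pressed on the balance with more than 15 N (contact force between pan and balance above 15 N).
It fails at once if the pan tips or swings by more than 0.4 rad (angle between pan's own z axis and vertical above 0.4 rad).
It fails at once if a bystander is disturbed (moved 30 mm) (distance of any of flask, wash_bottle, beaker from where it was at the start of the episode above 0.03 m).
It also fails if it takes over 70 s, if anything falls off the work surface, if the arm or the gripper's body presses on something with over 40 N, if the wrist force passes 120 N, or if a joint passes its speed limit or range.

## Working session

There is one attempt and no reset: what is moved stays moved. The work goes in short steps, Python scripts to look and compute and a tool call to move; the robot and the scene stay as the last step left them, time stands still between calls to the robot, and variables do not carry over. Pictures are saved under pics/ and viewed, on a budget of 10 in all, crops included, one or two more only if the job needs it, and the job is handed in when it is done.

Besides the shell and the picture viewer there is one more tool, called after ">>>" as name(argument=value, ...) on one line, values as JSON. drive_tool: Moves the arm, as the interface text tells. Its arguments: {"type":"object","properties":{"commands":{"type":"array","items":{"type":"object","properties":{"wx":{"type":"number"},"wy":{"type":"number"},"wz":{"type":"number"},"dx":{"type":"number"},"dy":{"type":"number"},"dz":{"type":"number"},"claw":{"type":"number"}}}},"grip_force":{"type":"number"}},"required":["commands"]}

```bash
ls; mkdir -p pics
python3 - <<'E'
from plant import r, snapshot
import cv2,numpy as np
s=r.get_state(); print({k:np.round(v,4).tolist() for k,v in s.items()})
for n in("scene","top"):
    d=snapshot(n); cv2.imwrite(f"pics/{n}0.png",cv2.resize(d["color"][:,:,::-1],(800,600),interpolation=cv2.INTER_CUBIC))
    np.savez(f"pics/{n}0.npz",**d)
    W=np.array(d["world_to_cam"]);print(n,d["fx"],d["fy"],d["cx"],d["cy"],d["dist"],(-W[:3,:3].T@W[:3,3]).round(3),W[2,:3].round(2))
E
```

```text
pics
{'clock': 0.0, 'q': [-1.2162, 0.69, -0.1945, 1.5663, 0.1573, 0.9025, -0.2151], 'qd': [0.0007, -0.0007, -0.0003, -0.0018, -0.0006, 0.0015, -0.0003], 'joint_torque': [0.0002, -52.7557, -1.2665, -15.3435, -0.0526, 0.0066, 0.0002], 'tool_pos': [0.1969, 0.5925, 0.2489], 'eef_rot': [0.1597, 0.9872, -0.0009, -0.0001], 'contact_force': [0.6202, 0.2932, 0.2661], 'moment': [-0.0392, 0.0152, -0.0069], 'opening': 0.9997}
scene 490.3671183092122 490.3671183092122 258.8828647875688 193.59463264668844 [-0.05184658  0.          0.          0.          0.        ] [ 1.253 -0.56   1.119] [ 0.53 -0.42  0.74]
top 433.86226731030956 433.86226731030956 247.16832630511277 193.5069315263562 [-0.10676522  0.          0.          0.          0.        ] [ 0.302 -0.004  1.396] [-0.21  0.    0.98]
```

View pics/scene0.png

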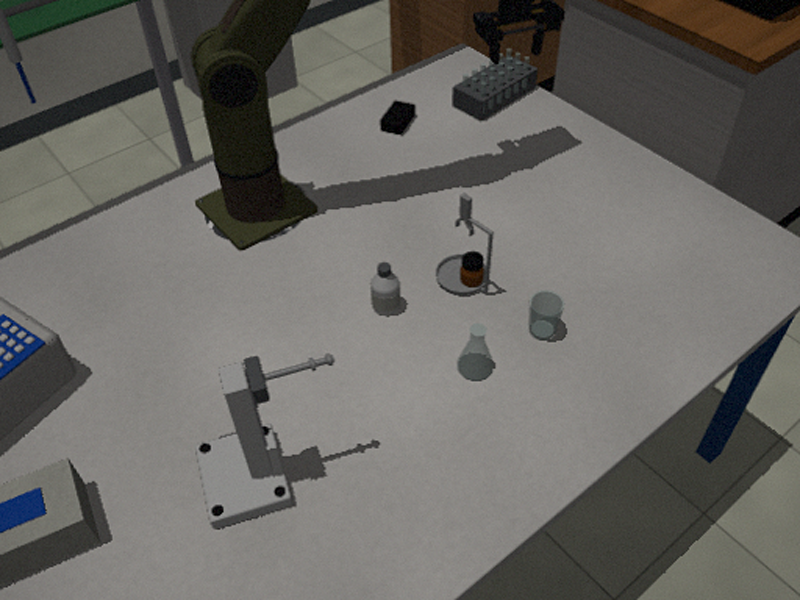

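View pics/top0.png

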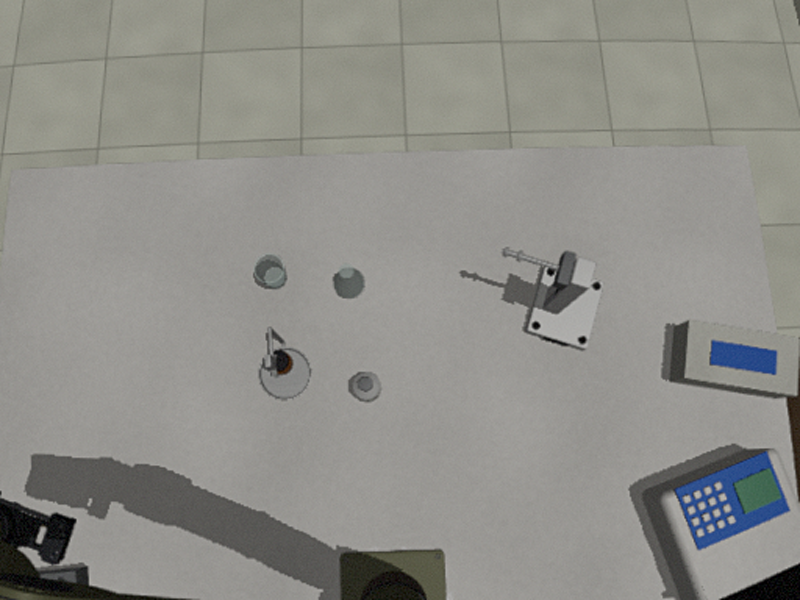

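The scene view (800-px scale) shows the pan at (463,275) with its tab at (465,207), and the balance at (245,470) with its arm end at (330,358). In the top view the pan is at (285,373), and the arm runs from (575,270) to (507,252). Next I'll look at enlarged crops.

```bash
cat > h.py <<'E'
import numpy as np,cv2
def load(n): return dict(np.load(f"pics/{n}.npz"))
def K(d): return np.array([[d["fx"],0,d["cx"]],[0,d["fy"],d["cy"]],[0,0,1.]],float)
def ray(d,px):
    p=cv2.undistortPoints(np.array([[px]],float),K(d),np.array(d["dist"],float))[0,0]
    W=np.array(d["world_to_cam"]); c=-W[:3,:3].T@W[:3,3]
    v=W[:3,:3].T@np.array([p[0],-p[1],-1.]); return c,v/np.linalg.norm(v)
def plane(d,px,z): c,v=ray(d,px); return c+v*(z-c[2])/v[2]
def proj(d,P):
    W=np.array(d["world_to_cam"]); q=W[:3,:3]@np.array(P,float)+W[:3,3]
    return cv2.projectPoints(np.array([[q[0],-q[1],-q[2]]]),np.zeros(3),np.zeros(3),K(d),np.array(d["dist"],float))[0][0,0]
def tri(d1,p1,d2,p2):
    c1,v1=ray(d1,p1);c2,v2=ray(d2,p2)
    t=np.linalg.lstsq(np.c_[v1,-v2],c2-c1,rcond=None)[0]
    a,b=c1+t[0]*v1,c2+t[1]*v2; return (a+b)/2,np.linalg.norm(a-b)
E
python3 - <<'E'
from h import *
s,t=load("scene0"),load("top0")
def crop(d,x,y): return cv2.resize(np.ascontiguousarray(d["color"][y:y+75,x:x+100,::-1]),(400,300),interpolation=cv2.INTER_CUBIC)
im=np.vstack([np.hstack([crop(s,255,120),crop(t,145,200)]),np.hstack([crop(s,130,205),crop(t,300,150)])])
im=np.clip(im.astype(float)*1.5,0,255).astype(np.uint8)
cv2.imwrite("pics/crop0.png",im)
E
```

```text
(no output)
```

View pics/crop0.png

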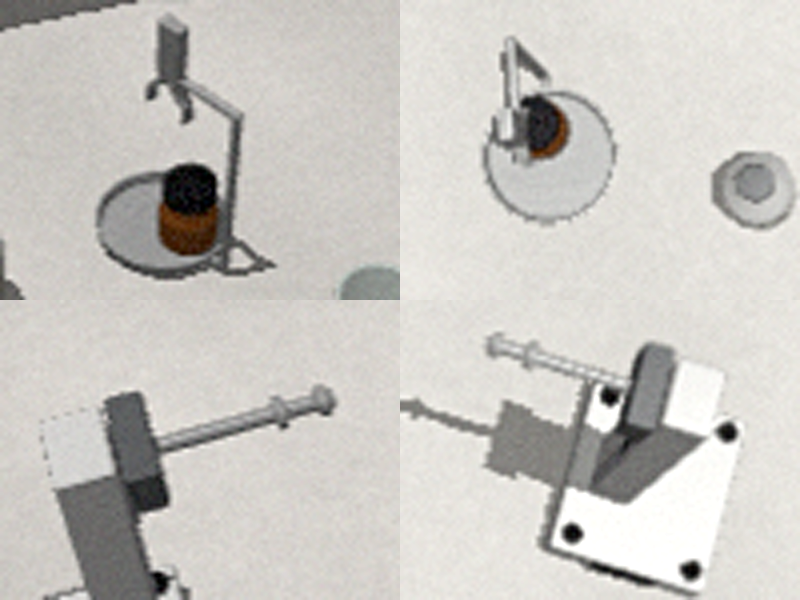

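Run:
```python
from h import *
s,t=load("scene0"),load("top0")
f=lambda x,y:(lambda u,v:((u+.5)/4-.5+x,(v+.5)/4-.5+y))
sp,tp,sb,tb=f(255,120),f(145,200),f(130,205),f(300,150)
np.set_printoptions(precision=4,suppress=True)
pc=plane(t,tp(150,156),.010);print("pan c top",pc, "scene",plane(s,sp(170,222),.010))
print("diam",plane(t,tp(84,156),.01)-plane(t,tp(216,156),.01))
R,e=tri(s,sp(238,118),t,tp(112,40));print("riser top",R,e, plane(t,tp(112,40),.166))
v=R-pc;print("yaw",np.arctan2(v[1],v[0]),np.hypot(v[0],v[1]))
for z in(.03,.2,.212): print("tabtop scene",z,plane(s,sp(172,20),z))
print("tabtop tri",tri(s,sp(172,20),t,tp(107,122)))
for n,a,b in(("knob",(322,101),(95,45)),("collar",(282,110),(130,53)),("groove",(302,105.5),(112.5,49)),("root",(160,145),(225,82))):
    P,e=tri(s,sb(*a),t,tb(*b));print(n,P,e,plane(s,sb(*a),.245),plane(t,tb(*b),.245))
# base corner bolts at z .03
for a in((210,97),(328,132),(172,232),(290,270)): print("bolt",plane(t,tb(*a),.032))
q=lambda u,v:((u+.5)/1.5625-.5,(v+.5)/1.5625-.5)
for n,a,z in(("beaker",(268,278),.0),("flask",(348,285),.01),("bottle",(365,387),.05)): print(n,plane(t,q(*a),z))
```

```text
pan c top [0.4621 0.2062 0.01  ] scene [0.467  0.2091 0.01  ]
diam [0.0033 0.1065 0.    ]
riser top [0.5294 0.2103 0.1638] 0.00022598625426755985 [0.5289 0.2099 0.166 ]
yaw 0.06086315803593947 0.06744033313257519
tabtop scene 0.03 [0.3001 0.3614 0.03  ]
tabtop scene 0.2 [0.4489 0.2175 0.2   ]
tabtop scene 0.212 [0.4594 0.2073 0.212 ]
tabtop tri (array([0.4626, 0.2045, 0.2155]), np.float64(0.00033198943507198065))
knob [ 0.6367 -0.2215  0.245 ] 0.0014718924409524074 [ 0.6364 -0.2221  0.245 ] [ 0.6371 -0.2208  0.245 ]
collar [ 0.6296 -0.2443  0.2482] 0.0004472300569466717 [ 0.6271 -0.2433  0.245 ] [ 0.6306 -0.2448  0.245 ]
groove [ 0.6331 -0.2329  0.2466] 0.0009813413755830741 [ 0.6318 -0.2327  0.245 ] [ 0.6338 -0.2328  0.245 ]
root [ 0.6064 -0.3097  0.2476] 0.002491337830912449 [ 0.6038 -0.31    0.245 ] [ 0.6077 -0.3093  0.245 ]
bolt [ 0.652  -0.3523  0.032 ]
bolt [ 0.6195 -0.4473  0.032 ]
bolt [ 0.5414 -0.3119  0.032 ]
bolt [ 0.507 -0.405  0.032]
beaker [0.6677 0.2434 0.    ]
flask [0.6438 0.0723 0.01  ]
bottle [0.4248 0.0409 0.05  ]
```

>>> drive_tool(commands=[{"wz":-0.126,"dz":-0.01},{"wz":-0.127,"dz":-0.01},{"wz":-0.127},{},{"dx":-0.024,"dy":-0.04},{"dx":-0.024,"dy":-0.04},{"dx":-0.024,"dy":-0.04},{"dx":-0.024,"dy":-0.04},{"dx":-0.024,"dy":-0.04},{"dx":-0.024,"dy":-0.04},{"dx":-0.024,"dy":-0.04},{"dx":-0.024,"dy":-0.04}], grip_force=20)

```text
validation failed for argument at $.co...
```

>>> drive_tool(commands=[{"wz":-0.126,"dz":-0.01},{"wz":-0.127,"dz":-0.01},{"wz":-0.127,"dz":0},{"dx":-0.024,"dy":-0.04},{"dx":-0.024,"dy":-0.04},{"dx":-0.024,"dy":-0.04},{"dx":-0.024,"dy":-0.04},{"dx":-0.024,"dy":-0.04},{"dx":-0.024,"dy":-0.04},{"dx":-0.024,"dy":-0.04},{"dx":-0.024,"dy":-0.04}], grip_force=20)

```text
validation failed for argument at $.co...
```

>>> drive_tool(commands=[{"dx":0.0,"dy":0.0,"dz":-0.01,"wx":0.0,"wy":0.0,"wz":-0.126,"claw":1.0},{"dx":0.0,"dy":0.0,"dz":-0.01,"wx":0.0,"wy":0.0,"wz":-0.127,"claw":1.0},{"dx":0.0,"dy":0.0,"dz":0.0,"wx":0.0,"wy":0.0,"wz":-0.127,"claw":1.0}], grip_force=20)

```text
clock: 0.4
tool_pos: [0.1971, 0.5936, 0.2706]
eef_rot: [-0.032, 0.999, 0.001, 0.0]
contact_force: [-0.5, -0.3, 0.7]
opening: 0.999
```

>>> drive_tool(commands=[{"dx":-0.024,"dy":-0.04,"dz":0.0,"wx":0.0,"wy":0.0,"wz":0.0,"claw":1.0},{"dx":-0.024,"dy":-0.04,"dz":0.0,"wx":0.0,"wy":0.0,"wz":0.0,"claw":1.0},{"dx":-0.024,"dy":-0.04,"dz":0.0,"wx":0.0,"wy":0.0,"wz":0.0,"claw":1.0},{"dx":-0.024,"dy":-0.04,"dz":0.0,"wx":0.0,"wy":0.0,"wz":0.0,"claw":1.0},{"dx":-0.024,"dy":-0.04,"dz":0.0,"wx":0.0,"wy":0.0,"wz":0.0,"claw":1.0},{"dx":-0.024,"dy":-0.04,"dz":0.0,"wx":0.0,"wy":0.0,"wz":0.0,"claw":1.0},{"dx":-0.024,"dy":-0.04,"dz":0.0,"wx":0.0,"wy":0.0,"wz":0.0,"claw":1.0},{"dx":-0.024,"dy":-0.04,"dz":0.0,"wx":0.0,"wy":0.0,"wz":0.0,"claw":1.0},{"dx":-0.024,"dy":-0.04,"dz":0.0,"wx":0.0,"wy":0.0,"wz":0.0,"claw":1.0},{"dx":-0.012,"dy":-0.02,"dz":0.0,"wx":0.0,"wy":0.0,"wz":0.0,"claw":1.0},{"dx":0.0,"dy":0.0,"dz":0.0,"wx":0.0,"wy":0.0,"wz":0.0,"claw":1.0},{"dx":0.0,"dy":0.0,"dz":0.0,"wx":0.0,"wy":0.0,"wz":0.0,"claw":1.0}])

```text
clock: 1.6
tool_pos: [0.4469, 0.2274, 0.2695]
eef_rot: [-0.029, 1.0, 0.0, -0.0]
contact_force: [-0.1, 0.2, 0.4]
opening: 0.998
```

Run:
```python
from plant import r, snapshot
from h import *
for n in("scene","top"):
    d=snapshot(n); np.savez(f"pics/{n}1.npz",**d)
s,t=load("scene1"),load("top1")
def crop(d,x,y): return cv2.resize(np.ascontiguousarray(d["color"][y:y+120,x:x+80,::-1]),(400,600),interpolation=cv2.INTER_CUBIC)
im=np.hstack([crop(s,255,85),crop(t,145,160)])
cv2.imwrite("pics/c1.png",np.clip(im*1.5,0,255).astype(np.uint8))
print(r.get_state()["tool_pos"],r.get_state()["eef_rot"])
```

```text
[0.44617224 0.22887245 0.26969962] [-3.09326751e-02  9.99521286e-01  5.30876662e-04 -2.93391736e-04]
```

View pics/c1.png

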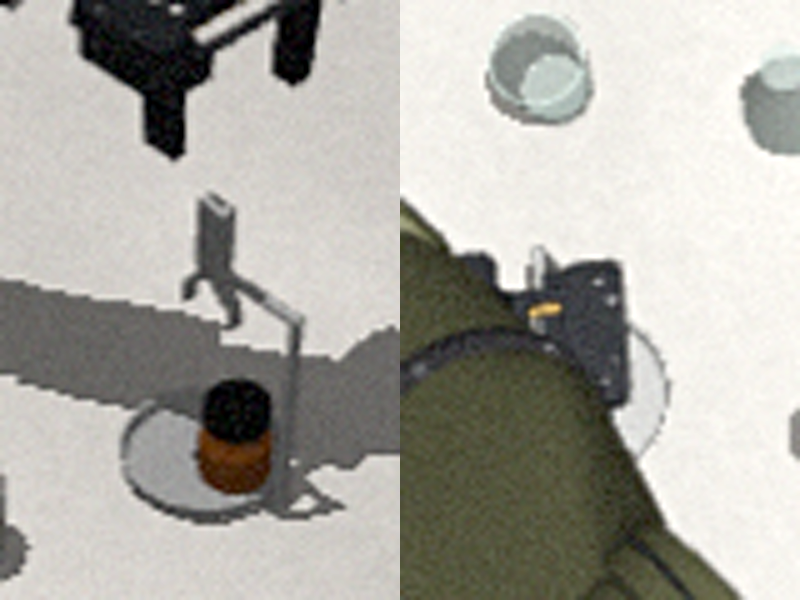

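The tab stands upright at (215,235) in the left crop, and the fingers are above and to its left. I'll centre over the tab and descend.

>>> drive_tool(commands=[{"dx":-0.007,"dy":-0.012,"dz":0.0,"wx":0.0,"wy":0.0,"wz":0.0,"claw":1.0},{"dx":-0.007,"dy":-0.0115,"dz":0.0,"wx":0.0,"wy":0.0,"wz":0.0,"claw":1.0},{"dx":0.0,"dy":0.0,"dz":0.015,"wx":0.0,"wy":0.0,"wz":0.0,"claw":1.0},{"dx":0.0,"dy":0.0,"dz":0.015,"wx":0.0,"wy":0.0,"wz":0.0,"claw":1.0},{"dx":0.0,"dy":0.0,"dz":0.015,"wx":0.0,"wy":0.0,"wz":0.0,"claw":1.0},{"dx":0.0,"dy":0.0,"dz":0.015,"wx":0.0,"wy":0.0,"wz":0.0,"claw":1.0},{"dx":0.0,"dy":0.0,"dz":0.01,"wx":0.0,"wy":0.0,"wz":0.0,"claw":1.0},{"dx":0.0,"dy":0.0,"dz":0.01,"wx":0.0,"wy":0.0,"wz":0.0,"claw":1.0},{"dx":0.0,"dy":0.0,"dz":0.0,"wx":0.0,"wy":0.0,"wz":0.0,"claw":1.0},{"dx":0.0,"dy":0.0,"dz":0.0,"wx":0.0,"wy":0.0,"wz":0.0,"claw":0.6},{"dx":0.0,"dy":0.0,"dz":0.0,"wx":0.0,"wy":0.0,"wz":0.0,"claw":0.4},{"dx":0.0,"dy":0.0,"dz":0.0,"wx":0.0,"wy":0.0,"wz":0.0,"claw":0.3}])

```text
clock: 2.9
tool_pos: [0.4629, 0.2049, 0.1903]
eef_rot: [-0.03, 1.0, 0.0, 0.001]
contact_force: [-0.8, 0.8, -0.4]
opening: 0.747
```

Run:
```python
from plant import r, snapshot
from h import *
for n in("scene",):
    d=snapshot(n); np.savez(f"pics/{n}2.npz",**d)
s=load("scene2")
im=cv2.resize(np.ascontiguousarray(s["color"][85:205,235:355,::-1]),(600,600),interpolation=cv2.INTER_CUBIC)
cv2.imwrite("pics/c2.png",np.clip(im*1.5,0,255).astype(np.uint8))
S=r.get_state();print(S["tool_pos"],S["eef_rot"],S["contact_force"],S["moment"],S["opening"])
```

```text
[0.4627921  0.20485016 0.19021376] [-2.96287610e-02  9.99560820e-01  2.58306381e-04  4.86732605e-04] [-0.14230238 -0.02956772  0.2545653 ] [-0.0180181   0.034709    0.02427889] 0.7088485209047928
```

View pics/c2.png

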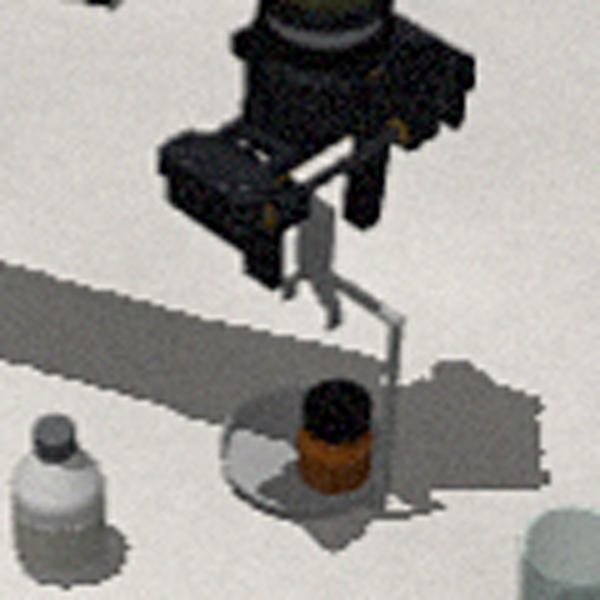

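The fingers straddle the tab, which sits at (315,235) between the tips. Now I'll close firmly.

>>> drive_tool(commands=[{"dx":0.0,"dy":0.0,"dz":0.0,"wx":0.0,"wy":0.0,"wz":0.0,"claw":0.25},{"dx":0.0,"dy":0.0,"dz":0.0,"wx":0.0,"wy":0.0,"wz":0.0,"claw":0.22},{"dx":0.0,"dy":0.0,"dz":0.0,"wx":0.0,"wy":0.0,"wz":0.0,"claw":0.2},{"dx":0.0,"dy":0.0,"dz":0.0,"wx":0.0,"wy":0.0,"wz":0.0,"claw":0.18},{"dx":0.0,"dy":0.0,"dz":0.0,"wx":0.0,"wy":0.0,"wz":0.0,"claw":0.15},{"dx":0.0,"dy":0.0,"dz":0.0,"wx":0.0,"wy":0.0,"wz":0.0,"claw":0.1},{"dx":0.0,"dy":0.0,"dz":0.0,"wx":0.0,"wy":0.0,"wz":0.0,"claw":0.0},{"dx":0.0,"dy":0.0,"dz":0.0,"wx":0.0,"wy":0.0,"wz":0.0,"claw":0.0},{"dx":0.0,"dy":0.0,"dz":0.0,"wx":0.0,"wy":0.0,"wz":0.0,"claw":0.0},{"dx":0.0,"dy":0.0,"dz":0.0,"wx":0.0,"wy":0.0,"wz":0.0,"claw":0.0}], grip_force=50)

```text
clock: 3.95
tool_pos: [0.4623, 0.2046, 0.1896]
eef_rot: [-0.03, 1.0, -0.0, -0.0]
contact_force: [0.2, 0.3, -1.4]
opening: 0.132
```

>>> drive_tool(commands=[{"dx":0.0,"dy":0.0,"dz":-0.003,"wx":0.0,"wy":0.0,"wz":0.0,"claw":0.0},{"dx":0.0,"dy":0.0,"dz":-0.005,"wx":0.0,"wy":0.0,"wz":0.0,"claw":0.0},{"dx":0.0,"dy":0.0,"dz":-0.01,"wx":0.0,"wy":0.0,"wz":0.0,"claw":0.0},{"dx":0.0,"dy":0.0,"dz":-0.012,"wx":0.0,"wy":0.0,"wz":0.0,"claw":0.0},{"dx":0.0,"dy":0.0,"dz":-0.015,"wx":0.0,"wy":0.0,"wz":0.0,"claw":0.0},{"dx":0.0,"dy":0.0,"dz":-0.015,"wx":0.0,"wy":0.0,"wz":0.0,"claw":0.0},{"dx":0.0,"dy":0.0,"dz":-0.015,"wx":0.0,"wy":0.0,"wz":0.0,"claw":0.0},{"dx":0.0,"dy":0.0,"dz":-0.015,"wx":0.0,"wy":0.0,"wz":0.0,"claw":0.0},{"dx":0.0,"dy":0.0,"dz":-0.012,"wx":0.0,"wy":0.0,"wz":0.0,"claw":0.0},{"dx":0.0,"dy":0.0,"dz":-0.008,"wx":0.0,"wy":0.0,"wz":0.0,"claw":0.0},{"dx":0.0,"dy":0.0,"dz":0.0,"wx":0.0,"wy":0.0,"wz":0.0,"claw":0.0},{"dx":0.0,"dy":0.0,"dz":0.0,"wx":0.0,"wy":0.0,"wz":0.0,"claw":0.0}])

```text
clock: 5.15
tool_pos: [0.4622, 0.2044, 0.2996]
eef_rot: [-0.03, 1.0, -0.0, -0.0]
contact_force: [1.0, -0.5, -4.8]
opening: 0.135
```

```bash
cat > rd.py <<'E'
# average noisy readings; camera calls advance time 0.05 s each
import sys
from plant import r, snapshot
from h import *
def read(n=8,name=None,cam="scene"):
    A=[]
    for i in range(n):
        d=snapshot(cam); S=r.get_state()
        A.append(np.r_[S["tool_pos"],S["contact_force"],S["moment"],S["eef_rot"],S["opening"]])
    A=np.array(A); m=A.mean(0); np.set_printoptions(precision=4,suppress=True)
    print("t",S["clock"],"pos",m[:3],"F",m[3:6],"M",m[6:9],"q",m[9:13],"op",m[13],"sdF",A[:,3:6].std(0))
    if name: np.savez(f"pics/{name}.npz",**d)
    return m
E
python3 - <<'E'
from rd import *
read(8,"scene3")
s=load("scene3")
im=cv2.resize(np.ascontiguousarray(s["color"][60:200,235:355,::-1]),(514,600),interpolation=cv2.INTER_CUBIC)
cv2.imwrite("pics/c3.png",np.clip(im*1.5,0,255).astype(np.uint8))
E
```

```text
t 5.55 pos [0.4622 0.2045 0.2992] F [-0.0662 -0.5726 -4.9631] M [0.0099 0.0799 0.0169] q [-0.0296  0.9996 -0.0002 -0.0005] op 0.13091263141673537 sdF [0.3898 0.3858 0.3582]
```

View pics/c3.png

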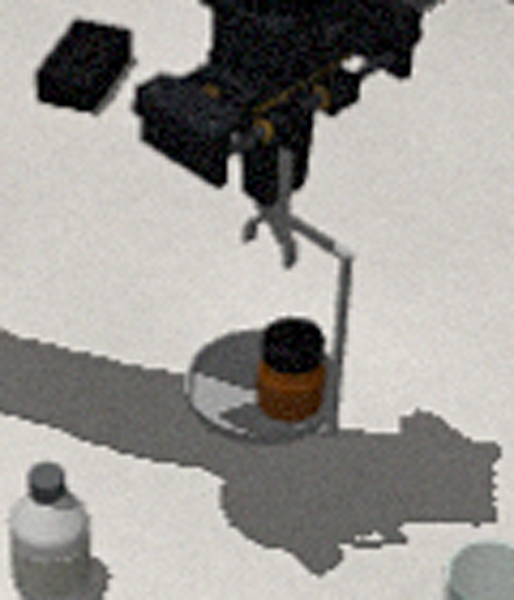

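The pan is lifted and hangs upright in the grip with the jar in it (jar at (293,370)). It weighs about 5.15 N, so I expect about 38 mm of sink. The moment of 0.08 Nm puts the balance point about 15 mm off, which means a lean of about 0.145 rad. I'll go to a stand-off beyond the arm's end, at a height where the arm passes between the jar cap and the hook.

>>> drive_tool(commands=[{"dx":0.0,"dy":0.0,"dz":-0.004,"wx":0.0,"wy":0.0,"wz":0.03,"claw":0.0},{"dx":0.0,"dy":0.0,"dz":-0.006,"wx":0.0,"wy":0.0,"wz":0.05,"claw":0.0},{"dx":0.0,"dy":0.0,"dz":-0.007,"wx":0.0,"wy":0.0,"wz":0.065,"claw":0.0},{"dx":0.0,"dy":0.0,"dz":-0.007,"wx":0.0,"wy":0.0,"wz":0.065,"claw":0.0},{"dx":0.0,"dy":0.0,"dz":-0.007,"wx":0.0,"wy":0.0,"wz":0.065,"claw":0.0},{"dx":0.0,"dy":0.0,"dz":-0.005,"wx":0.0,"wy":0.0,"wz":0.06,"claw":0.0},{"dx":0.0,"dy":0.0,"dz":-0.002,"wx":0.0,"wy":0.0,"wz":0.04,"claw":0.0},{"dx":0.0,"dy":0.0,"dz":0.0,"wx":0.0,"wy":0.0,"wz":0.03,"claw":0.0},{"dx":0.0,"dy":0.0,"dz":0.0,"wx":0.0,"wy":0.0,"wz":0.0,"claw":0.0}])

```text
clock: 6.45
tool_pos: [0.4624, 0.2047, 0.3378]
eef_rot: [0.172, 0.985, 0.0, 0.0]
contact_force: [0.2, 0.4, -5.1]
opening: 0.132
```

>>> drive_tool(commands=[{"dx":-0.006,"dy":-0.004,"dz":0.0,"wx":0.0,"wy":0.0,"wz":0.0,"claw":0.0},{"dx":-0.012,"dy":-0.008,"dz":0.0,"wx":0.0,"wy":0.0,"wz":0.0,"claw":0.0},{"dx":-0.018,"dy":-0.012,"dz":0.0,"wx":0.0,"wy":0.0,"wz":0.0,"claw":0.0},{"dx":-0.021,"dy":-0.014,"dz":0.0,"wx":0.0,"wy":0.0,"wz":0.0,"claw":0.0},{"dx":-0.021,"dy":-0.014,"dz":0.0,"wx":0.0,"wy":0.0,"wz":0.0,"claw":0.0},{"dx":-0.021,"dy":-0.014,"dz":0.0,"wx":0.0,"wy":0.0,"wz":0.0,"claw":0.0},{"dx":-0.021,"dy":-0.014,"dz":0.0,"wx":0.0,"wy":0.0,"wz":0.0,"claw":0.0},{"dx":-0.021,"dy":-0.014,"dz":0.0,"wx":0.0,"wy":0.0,"wz":0.0,"claw":0.0},{"dx":-0.021,"dy":-0.014,"dz":0.0,"wx":0.0,"wy":0.0,"wz":0.0,"claw":0.0},{"dx":-0.021,"dy":-0.014,"dz":0.0,"wx":0.0,"wy":0.0,"wz":0.0,"claw":0.0},{"dx":-0.021,"dy":-0.014,"dz":0.0,"wx":0.0,"wy":0.0,"wz":0.0,"claw":0.0},{"dx":-0.021,"dy":-0.014,"dz":0.0,"wx":0.0,"wy":0.0,"wz":0.0,"claw":0.0}])

```text
clock: 7.65
tool_pos: [0.624, -0.0158, 0.3372]
eef_rot: [0.173, 0.985, -0.001, -0.0]
contact_force: [0.1, 0.1, -5.0]
opening: 0.128
```

>>> drive_tool(commands=[{"dx":-0.021,"dy":-0.014,"dz":0.0,"wx":0.0,"wy":0.0,"wz":0.0,"claw":0.0},{"dx":-0.021,"dy":-0.014,"dz":0.0,"wx":0.0,"wy":0.0,"wz":0.0,"claw":0.0},{"dx":-0.018,"dy":-0.012,"dz":0.0,"wx":0.0,"wy":0.0,"wz":0.0,"claw":0.0},{"dx":-0.014,"dy":-0.009,"dz":0.0,"wx":0.0,"wy":0.0,"wz":0.0,"claw":0.0},{"dx":-0.008,"dy":-0.004,"dz":0.0,"wx":0.0,"wy":0.0,"wz":0.0,"claw":0.0},{"dx":-0.003,"dy":-0.002,"dz":0.0,"wx":0.0,"wy":0.0,"wz":0.0,"claw":0.0},{"dx":0.0,"dy":0.0,"dz":0.0,"wx":0.0,"wy":0.0,"wz":0.0,"claw":0.0},{"dx":0.0,"dy":0.0,"dz":0.0,"wx":0.0,"wy":0.0,"wz":0.0,"claw":0.0}])

```text
clock: 8.45
tool_pos: [0.6843, -0.0922, 0.3376]
eef_rot: [0.171, 0.985, 0.0, -0.0]
contact_force: [-0.0, 0.5, -4.9]
opening: 0.136
```

Run:
```python
from rd import *
read(10,"scene4")
np.savez("pics/top4.npz",**snapshot("top"))
s,t=load("scene4"),load("top4")
c=lambda d,x,y:cv2.resize(np.ascontiguousarray(d["color"][y:y+150,x:x+100,::-1]),(400,600),interpolation=cv2.INTER_CUBIC)
cv2.imwrite("pics/c4.png",np.clip(np.hstack([c(s,140,125),c(t,275,110)])*1.5,0,255).astype(np.uint8))
```

```text
t 8.95 pos [ 0.6845 -0.0927  0.3379] F [ 0.1783  0.003  -5.0756] M [-0.0039  0.067  -0.0034] q [ 0.1716  0.9852  0.0001 -0.    ] op 0.13188523663748247 sdF [0.74   0.6321 0.418 ]
```

View pics/c4.png

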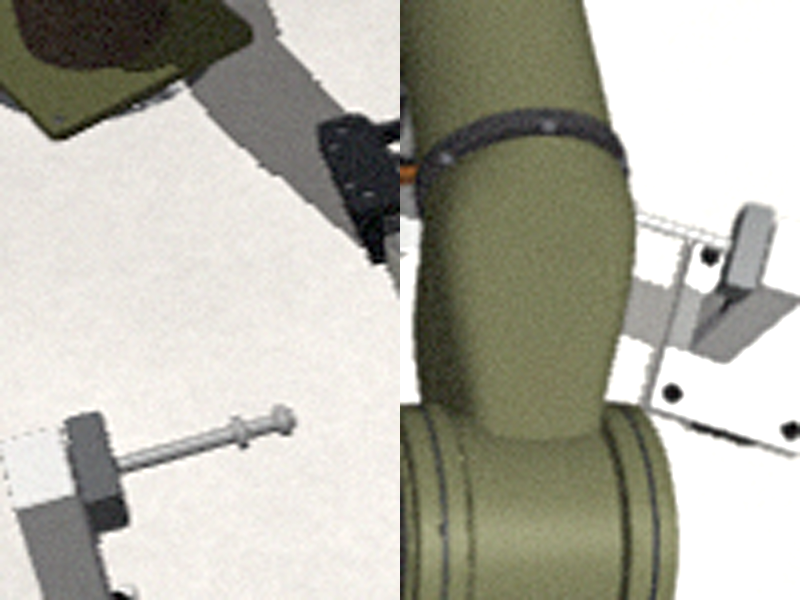

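>>> drive_tool(commands=[{"dx":-0.002,"dy":0.0,"dz":0.0,"wx":0.0,"wy":0.01,"wz":0.0,"claw":0.0},{"dx":-0.002,"dy":0.0,"dz":0.0,"wx":0.0,"wy":0.02,"wz":0.0,"claw":0.0},{"dx":0.0,"dy":0.0,"dz":0.0,"wx":0.0,"wy":0.025,"wz":0.0,"claw":0.0},{"dx":0.0,"dy":0.0,"dz":0.0,"wx":0.0,"wy":0.025,"wz":0.0,"claw":0.0},{"dx":0.0,"dy":0.0,"dz":0.0,"wx":0.0,"wy":0.025,"wz":0.0,"claw":0.0},{"dx":0.0,"dy":0.0,"dz":0.0,"wx":0.0,"wy":0.02,"wz":0.0,"claw":0.0},{"dx":0.0,"dy":0.0,"dz":0.0,"wx":0.0,"wy":0.015,"wz":0.0,"claw":0.0},{"dx":0.0,"dy":0.0,"dz":0.0,"wx":0.0,"wy":0.0,"wz":0.0,"claw":0.0},{"dx":0.0,"dy":0.0,"dz":0.0,"wx":0.0,"wy":0.0,"wz":0.0,"claw":0.0}])

```text
clock: 9.9
tool_pos: [0.6886, -0.0947, 0.3376]
eef_rot: [0.172, 0.983, 0.012, -0.069]
contact_force: [-0.2, -0.6, -5.0]
opening: 0.135
```

Run:
```python
from rd import *
read(25,"scene5")
s=load("scene5")
im=cv2.resize(np.ascontiguousarray(s["color"][100:250,190:390,::-1]),(800,600),interpolation=cv2.INTER_CUBIC)
cv2.imwrite("pics/c5.png",np.clip(im*1.5,0,255).astype(np.uint8))
```

```text
t 11.15 pos [ 0.6884 -0.0946  0.3377] F [ 0.022   0.0299 -5.2577] M [-0.1338 -0.2892 -0.0054] q [ 0.1716  0.9827  0.0121 -0.0688] op 0.13099508726416703 sdF [0.5246 0.4286 0.3349]
```

View pics/c5.png

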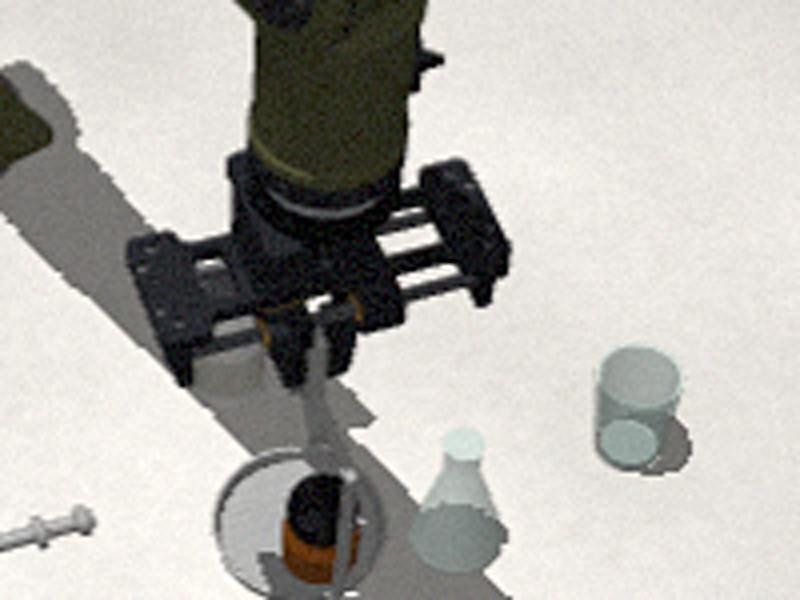

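>>> drive_tool(commands=[{"dx":0.0,"dy":-0.005,"dz":0.0,"wx":0.0,"wy":0.0,"wz":0.0,"claw":0.0},{"dx":0.0,"dy":-0.01,"dz":0.0,"wx":0.0,"wy":0.0,"wz":0.0,"claw":0.0},{"dx":0.0,"dy":-0.015,"dz":0.0,"wx":0.0,"wy":0.0,"wz":0.0,"claw":0.0},{"dx":0.0,"dy":-0.018,"dz":0.0,"wx":0.0,"wy":0.0,"wz":0.0,"claw":0.0},{"dx":0.0,"dy":-0.018,"dz":0.0,"wx":0.0,"wy":0.0,"wz":0.0,"claw":0.0},{"dx":0.0,"dy":-0.018,"dz":0.0,"wx":0.0,"wy":0.0,"wz":0.0,"claw":0.0},{"dx":0.0,"dy":-0.018,"dz":0.0,"wx":0.0,"wy":0.0,"wz":0.0,"claw":0.0},{"dx":0.0,"dy":-0.018,"dz":0.0,"wx":0.0,"wy":0.0,"wz":0.0,"claw":0.0},{"dx":0.0,"dy":-0.015,"dz":0.0,"wx":0.0,"wy":0.0,"wz":0.0,"claw":0.0},{"dx":0.0,"dy":-0.01,"dz":0.0,"wx":0.0,"wy":0.0,"wz":0.0,"claw":0.0},{"dx":0.0,"dy":-0.004,"dz":0.0,"wx":0.0,"wy":0.0,"wz":0.0,"claw":0.0},{"dx":0.0,"dy":0.0,"dz":0.0,"wx":0.0,"wy":0.0,"wz":0.0,"claw":0.0}])

```text
clock: 12.35
tool_pos: [0.6379, -0.2351, 0.3376]
eef_rot: [0.172, 0.983, 0.012, -0.069]
contact_force: [-0.1, 0.4, -5.6]
opening: 0.134
```

Run:
```python
from rd import *
read(8,"scene6")
s=load("scene6"); t=load("top0"); s0=load("scene0")
f=lambda u,v:((u+.5)/4-.5+255,(v+.5)/4-.5+120)
j=plane(s0,f(188,240),.004); print("jar",j, "cap top",plane(s0,f(190,178),.064))
im=cv2.resize(np.ascontiguousarray(s["color"][125:275,130:330,::-1]),(800,600),interpolation=cv2.INTER_CUBIC)
cv2.imwrite("pics/c6.png",np.clip(im*1.5,0,255).astype(np.uint8))
x=proj(s,(.633,-.2325,.245)); print("groove px",(x-[130,125])*4)
```

```text
t 12.75 pos [ 0.6383 -0.2337  0.3377] F [ 0.1356  0.0922 -4.8407] M [-0.1214 -0.2973 -0.0065] q [ 0.1709  0.9828  0.0125 -0.0688] op 0.13143459374534092 sdF [0.3836 0.6274 0.5256]
jar [0.4868 0.2108 0.004 ] cap top [0.4798 0.2155 0.064 ]
groove px [302.0813 425.1347]
```

View pics/c6.png

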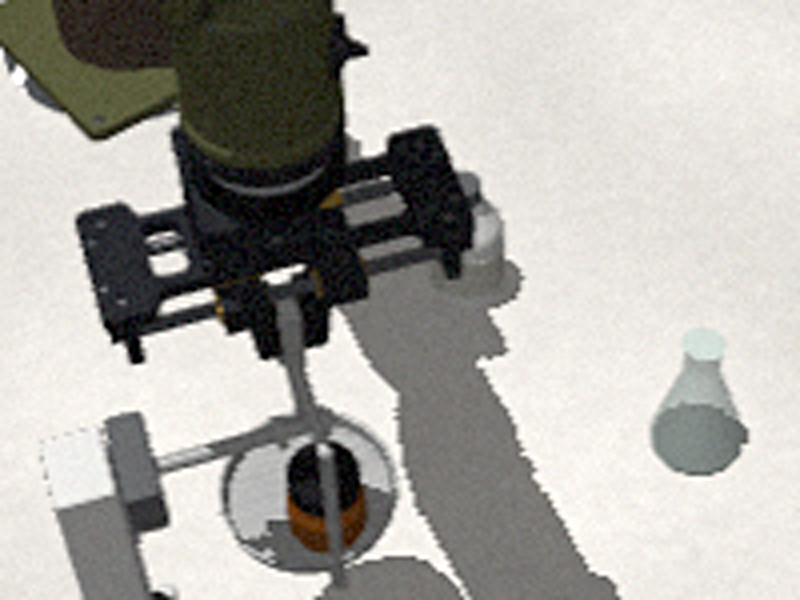

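The arm passes between hook and jar, with the hook right above the groove at about (302,425). Now straight down: in tool axes that is dz 0.99 and dx -0.14 per unit.

>>> drive_tool(commands=[{"dx":-0.0004,"dy":0.0,"dz":0.003,"wx":0.0,"wy":0.0,"wz":0.0,"claw":0.0},{"dx":-0.0007,"dy":0.0,"dz":0.005,"wx":0.0,"wy":0.0,"wz":0.0,"claw":0.0},{"dx":-0.0007,"dy":0.0,"dz":0.005,"wx":0.0,"wy":0.0,"wz":0.0,"claw":0.0},{"dx":-0.0007,"dy":0.0,"dz":0.005,"wx":0.0,"wy":0.0,"wz":0.0,"claw":0.0},{"dx":-0.0007,"dy":0.0,"dz":0.005,"wx":0.0,"wy":0.0,"wz":0.0,"claw":0.0},{"dx":-0.0007,"dy":0.0,"dz":0.005,"wx":0.0,"wy":0.0,"wz":0.0,"claw":0.0},{"dx":-0.0007,"dy":0.0,"dz":0.005,"wx":0.0,"wy":0.0,"wz":0.0,"claw":0.0},{"dx":-0.0006,"dy":0.0,"dz":0.004,"wx":0.0,"wy":0.0,"wz":0.0,"claw":0.0},{"dx":-0.0004,"dy":0.0,"dz":0.003,"wx":0.0,"wy":0.0,"wz":0.0,"claw":0.0},{"dx":-0.0003,"dy":0.0,"dz":0.002,"wx":0.0,"wy":0.0,"wz":0.0,"claw":0.0},{"dx":-0.0003,"dy":0.0,"dz":0.002,"wx":0.0,"wy":0.0,"wz":0.0,"claw":0.0},{"dx":0.0,"dy":0.0,"dz":0.0,"wx":0.0,"wy":0.0,"wz":0.0,"claw":0.0}])

```text
clock: 13.95
tool_pos: [0.6379, -0.2348, 0.293]
eef_rot: [0.172, 0.983, 0.012, -0.069]
contact_force: [-0.2, -0.1, -4.8]
opening: 0.13
```

>>> drive_tool(commands=[{"dx":-0.00014,"dy":0.0,"dz":0.001,"wx":0.0,"wy":0.0,"wz":0.0,"claw":0.0},{"dx":-0.00014,"dy":0.0,"dz":0.001,"wx":0.0,"wy":0.0,"wz":0.0,"claw":0.0},{"dx":-0.00014,"dy":0.0,"dz":0.001,"wx":0.0,"wy":0.0,"wz":0.0,"claw":0.0},{"dx":-0.00014,"dy":0.0,"dz":0.001,"wx":0.0,"wy":0.0,"wz":0.0,"claw":0.0},{"dx":-0.00014,"dy":0.0,"dz":0.001,"wx":0.0,"wy":0.0,"wz":0.0,"claw":0.0},{"dx":-0.00014,"dy":0.0,"dz":0.001,"wx":0.0,"wy":0.0,"wz":0.0,"claw":0.0},{"dx":-0.00014,"dy":0.0,"dz":0.001,"wx":0.0,"wy":0.0,"wz":0.0,"claw":0.0},{"dx":-0.00014,"dy":0.0,"dz":0.001,"wx":0.0,"wy":0.0,"wz":0.0,"claw":0.0}])

```text
clock: 14.75
tool_pos: [0.6379, -0.2348, 0.2851]
eef_rot: [0.172, 0.983, 0.012, -0.069]
contact_force: [-0.2, 0.8, -5.5]
opening: 0.132
```

Run:
```python
from rd import *
read(10)
```

```text
t 15.25 pos [ 0.6379 -0.2348  0.2851] F [ 0.0697 -0.0116 -5.1493] M [-0.1324 -0.2839 -0.0029] q [ 0.1716  0.9827  0.0121 -0.0689] op 0.13097190617050258 sdF [0.498  0.4544 0.3871]
```

>>> drive_tool(commands=[{"dx":-0.00014,"dy":0.0,"dz":0.001,"wx":0.0,"wy":0.0,"wz":0.0,"claw":0.0},{"dx":-0.00014,"dy":0.0,"dz":0.001,"wx":0.0,"wy":0.0,"wz":0.0,"claw":0.0},{"dx":-0.00014,"dy":0.0,"dz":0.001,"wx":0.0,"wy":0.0,"wz":0.0,"claw":0.0},{"dx":-0.00014,"dy":0.0,"dz":0.001,"wx":0.0,"wy":0.0,"wz":0.0,"claw":0.0},{"dx":-0.00014,"dy":0.0,"dz":0.001,"wx":0.0,"wy":0.0,"wz":0.0,"claw":0.0},{"dx":-0.00014,"dy":0.0,"dz":0.001,"wx":0.0,"wy":0.0,"wz":0.0,"claw":0.0},{"dx":-0.00014,"dy":0.0,"dz":0.001,"wx":0.0,"wy":0.0,"wz":0.0,"claw":0.0},{"dx":-0.00014,"dy":0.0,"dz":0.001,"wx":0.0,"wy":0.0,"wz":0.0,"claw":0.0}])

```text
clock: 16.05
tool_pos: [0.6379, -0.2348, 0.2771]
eef_rot: [0.172, 0.983, 0.012, -0.069]
contact_force: [-1.0, 0.4, -3.2]
opening: 0.135
```

Run:
```python
from rd import *
read(8)
```

```text
t 16.45 pos [ 0.6379 -0.2348  0.277 ] F [-0.197   0.3077 -3.7034] M [-0.0705 -0.1294  0.0091] q [ 0.1716  0.9827  0.0121 -0.069 ] op 0.1307561123481069 sdF [0.2492 0.4207 0.4672]
```

Contact came at TCP z of about 0.284, as predicted. I'll keep lowering slowly.

>>> drive_tool(commands=[{"dx":0.0,"dy":0.0,"dz":0.001,"wx":0.0,"wy":0.0,"wz":0.0,"claw":0.0},{"dx":0.0,"dy":0.0,"dz":0.001,"wx":0.0,"wy":0.0,"wz":0.0,"claw":0.0},{"dx":-0.0002,"dy":0.0,"dz":0.0012,"wx":0.0,"wy":0.0,"wz":0.0,"claw":0.0},{"dx":-0.0002,"dy":0.0,"dz":0.0012,"wx":0.0,"wy":0.0,"wz":0.0,"claw":0.0},{"dx":-0.0002,"dy":0.0,"dz":0.0012,"wx":0.0,"wy":0.0,"wz":0.0,"claw":0.0},{"dx":-0.0002,"dy":0.0,"dz":0.0012,"wx":0.0,"wy":0.0,"wz":0.0,"claw":0.0},{"dx":-0.0002,"dy":0.0,"dz":0.0012,"wx":0.0,"wy":0.0,"wz":0.0,"claw":0.0},{"dx":-0.0002,"dy":0.0,"dz":0.0012,"wx":0.0,"wy":0.0,"wz":0.0,"claw":0.0},{"dx":-0.0002,"dy":0.0,"dz":0.0012,"wx":0.0,"wy":0.0,"wz":0.0,"claw":0.0},{"dx":-0.0002,"dy":0.0,"dz":0.0012,"wx":0.0,"wy":0.0,"wz":0.0,"claw":0.0},{"dx":-0.0002,"dy":0.0,"dz":0.0012,"wx":0.0,"wy":0.0,"wz":0.0,"claw":0.0},{"dx":-0.0002,"dy":0.0,"dz":0.0012,"wx":0.0,"wy":0.0,"wz":0.0,"claw":0.0}])

```text
clock: 17.65
tool_pos: [0.6379, -0.2348, 0.2629]
eef_rot: [0.172, 0.983, 0.012, -0.069]
contact_force: [-0.0, 0.6, -1.9]
opening: 0.132
```

Run:
```python
from rd import *
read(8)
```

```text
t 18.05 pos [ 0.6379 -0.2348  0.2629] F [-1.0567  0.7962 -2.2534] M [-0.006   0.0777 -0.0135] q [ 0.1716  0.9827  0.0121 -0.069 ] op 0.1314148202214947 sdF [0.5345 0.3437 0.4786]
```

>>> drive_tool(commands=[{"dx":0.0005,"dy":0.0,"dz":0.0,"wx":0.0,"wy":0.0,"wz":0.0,"claw":0.0},{"dx":0.0005,"dy":0.0,"dz":0.0002,"wx":0.0,"wy":0.0,"wz":0.0,"claw":0.0},{"dx":0.0,"dy":0.0,"dz":0.0,"wx":0.0,"wy":0.0,"wz":0.0,"claw":0.0}])

```text
clock: 18.35
tool_pos: [0.6374, -0.2346, 0.2631]
eef_rot: [0.172, 0.983, 0.012, -0.068]
contact_force: [-0.6, -0.6, -2.1]
opening: 0.128
```

Run:
```python
from rd import *
m=read(10); print("xh",m[3:5]@[-.941,.338],"My",m[6:8]@[.338,.941])
```

```text
t 18.85 pos [ 0.6373 -0.2346  0.263 ] F [ 0.8385 -0.3446 -2.1136] M [-0.1341 -0.3332 -0.0016] q [ 0.1716  0.9827  0.012  -0.0685] op 0.13166131657540717 sdF [0.7253 0.4806 0.3307]
xh -0.9054889813899576 My -0.35890780974250774
```

>>> drive_tool(commands=[{"dx":-0.0004,"dy":0.0,"dz":0.0,"wx":0.0,"wy":0.0,"wz":0.0,"claw":0.0},{"dx":-0.00014,"dy":0.0,"dz":0.001,"wx":0.0,"wy":0.0,"wz":0.0,"claw":0.0},{"dx":-0.00014,"dy":0.0,"dz":0.001,"wx":0.0,"wy":0.0,"wz":0.0,"claw":0.0},{"dx":-0.00014,"dy":0.0,"dz":0.001,"wx":0.0,"wy":0.0,"wz":0.0,"claw":0.0},{"dx":-0.00014,"dy":0.0,"dz":0.001,"wx":0.0,"wy":0.0,"wz":0.0,"claw":0.0},{"dx":-0.00014,"dy":0.0,"dz":0.001,"wx":0.0,"wy":0.0,"wz":0.0,"claw":0.0},{"dx":-0.00014,"dy":0.0,"dz":0.001,"wx":0.0,"wy":0.0,"wz":0.0,"claw":0.0},{"dx":-0.00014,"dy":0.0,"dz":0.001,"wx":0.0,"wy":0.0,"wz":0.0,"claw":0.0},{"dx":-0.00014,"dy":0.0,"dz":0.001,"wx":0.0,"wy":0.0,"wz":0.0,"claw":0.0},{"dx":-0.00014,"dy":0.0,"dz":0.001,"wx":0.0,"wy":0.0,"wz":0.0,"claw":0.0},{"dx":-0.00014,"dy":0.0,"dz":0.001,"wx":0.0,"wy":0.0,"wz":0.0,"claw":0.0},{"dx":0.0,"dy":0.0,"dz":0.0,"wx":0.0,"wy":0.0,"wz":0.0,"claw":0.0}])

```text
clock: 20.05
tool_pos: [0.6374, -0.2346, 0.2526]
eef_rot: [0.172, 0.983, 0.012, -0.069]
contact_force: [-0.3, -0.2, -1.5]
opening: 0.13
```

Run:
```python
from rd import *
m=read(10); print("xh",m[3:5]@[-.941,.338],"yh",m[3:5]@[.338,.941],"My",m[6:8]@[.338,.941])
```

```text
t 20.55 pos [ 0.6374 -0.2346  0.2528] F [ 0.112   0.1461 -0.9379] M [-0.0869 -0.2117  0.0068] q [ 0.1716  0.9827  0.0121 -0.0689] op 0.13192323369993703 sdF [0.4068 0.4772 0.2852]
xh -0.055980302263228754 yh 0.17537142163472963 My -0.22855669723685434
```

>>> drive_tool(commands=[{"dx":-0.00014,"dy":0.0,"dz":0.001,"wx":0.0,"wy":0.0,"wz":0.0,"claw":0.0},{"dx":-0.00014,"dy":0.0,"dz":0.001,"wx":0.0,"wy":0.0,"wz":0.0,"claw":0.0},{"dx":-0.00014,"dy":0.0,"dz":0.001,"wx":0.0,"wy":0.0,"wz":0.0,"claw":0.0},{"dx":-0.00014,"dy":0.0,"dz":0.001,"wx":0.0,"wy":0.0,"wz":0.0,"claw":0.0},{"dx":-0.00014,"dy":0.0,"dz":0.001,"wx":0.0,"wy":0.0,"wz":0.0,"claw":0.0},{"dx":-0.00014,"dy":0.0,"dz":0.001,"wx":0.0,"wy":0.0,"wz":0.0,"claw":0.0},{"dx":-0.00014,"dy":0.0,"dz":0.001,"wx":0.0,"wy":0.0,"wz":0.0,"claw":0.0},{"dx":-0.00014,"dy":0.0,"dz":0.001,"wx":0.0,"wy":0.0,"wz":0.0,"claw":0.0},{"dx":0.0,"dy":0.0,"dz":0.0,"wx":0.0,"wy":0.0,"wz":0.0,"claw":0.0}])

```text
clock: 21.45
tool_pos: [0.6374, -0.2346, 0.2445]
eef_rot: [0.172, 0.983, 0.012, -0.069]
contact_force: [0.6, -0.4, 0.1]
opening: 0.13
```

Run:
```python
from rd import *
m=read(20); print("xh",m[3:5]@[-.941,.338],"yh",m[3:5]@[.338,.941],"My",m[6:8]@[.338,.941])
```

```text
t 22.45 pos [ 0.6374 -0.2346  0.2447] F [ 0.1187 -0.1726 -0.0026] M [-0.0858 -0.1934 -0.0075] q [ 0.1716  0.9827  0.0121 -0.0689] op 0.1314316993993999 sdF [0.4711 0.3979 0.485 ]
xh -0.1700219291051236 yh -0.12231847157565037 My -0.21102771595839884
```

Vertical force is about 0 at 39 mm of sink, as computed. I'll ease the grip in stages so any residual lean settles by friction.

>>> drive_tool(commands=[{"dx":0.0,"dy":0.0,"dz":0.0,"wx":0.0,"wy":0.0,"wz":0.0,"claw":0.0},{"dx":0.0,"dy":0.0,"dz":0.0,"wx":0.0,"wy":0.0,"wz":0.0,"claw":0.0},{"dx":0.0,"dy":0.0,"dz":0.0,"wx":0.0,"wy":0.0,"wz":0.0,"claw":0.0}], grip_force=15)

```text
clock: 22.75
tool_pos: [0.6374, -0.2344, 0.2446]
eef_rot: [0.172, 0.983, 0.012, -0.069]
contact_force: [0.7, 0.2, 0.1]
opening: 0.133
```

>>> drive_tool(commands=[{"dx":0.0,"dy":0.0,"dz":0.0,"wx":0.0,"wy":0.0,"wz":0.0,"claw":0.0},{"dx":0.0,"dy":0.0,"dz":0.0,"wx":0.0,"wy":0.0,"wz":0.0,"claw":0.0},{"dx":0.0,"dy":0.0,"dz":0.0,"wx":0.0,"wy":0.0,"wz":0.0,"claw":0.0}], grip_force=6)

```text
clock: 23.05
tool_pos: [0.6374, -0.2344, 0.2446]
eef_rot: [0.172, 0.983, 0.012, -0.069]
contact_force: [0.8, 1.1, -0.7]
opening: 0.136
```

>>> drive_tool(commands=[{"dx":0.0,"dy":0.0,"dz":0.0,"wx":0.0,"wy":0.0,"wz":0.0,"claw":0.0},{"dx":0.0,"dy":0.0,"dz":0.0,"wx":0.0,"wy":0.0,"wz":0.0,"claw":0.0},{"dx":0.0,"dy":0.0,"dz":0.0,"wx":0.0,"wy":0.0,"wz":0.0,"claw":0.0},{"dx":0.0,"dy":0.0,"dz":0.0,"wx":0.0,"wy":0.0,"wz":0.0,"claw":0.0}], grip_force=3)

```text
clock: 23.45
tool_pos: [0.6374, -0.2344, 0.2446]
eef_rot: [0.172, 0.983, 0.012, -0.069]
contact_force: [-0.3, 0.8, -0.1]
opening: 0.136
```

Run:
```python
from rd import *
m=read(16,"scene7"); print("xh",m[3:5]@[-.941,.338],"yh",m[3:5]@[.338,.941],"My",m[6:8]@[.338,.941])
s=load("scene7")
im=cv2.resize(np.ascontiguousarray(s["color"][145:295,130:330,::-1]),(800,600),interpolation=cv2.INTER_CUBIC)
cv2.imwrite("pics/c7.png",np.clip(im*1.5,0,255).astype(np.uint8))
```

```text
t 24.25 pos [ 0.6374 -0.2344  0.2446] F [0.434  1.2053 0.0325] M [ 0.2856 -0.2306 -0.0525] q [ 0.1716  0.9827  0.0122 -0.0689] op 0.13505895343908994 sdF [0.626  0.3419 0.5058]
xh -0.00104646441560893 yh 1.280866794641247 My -0.1204772670795622
```

View pics/c7.png

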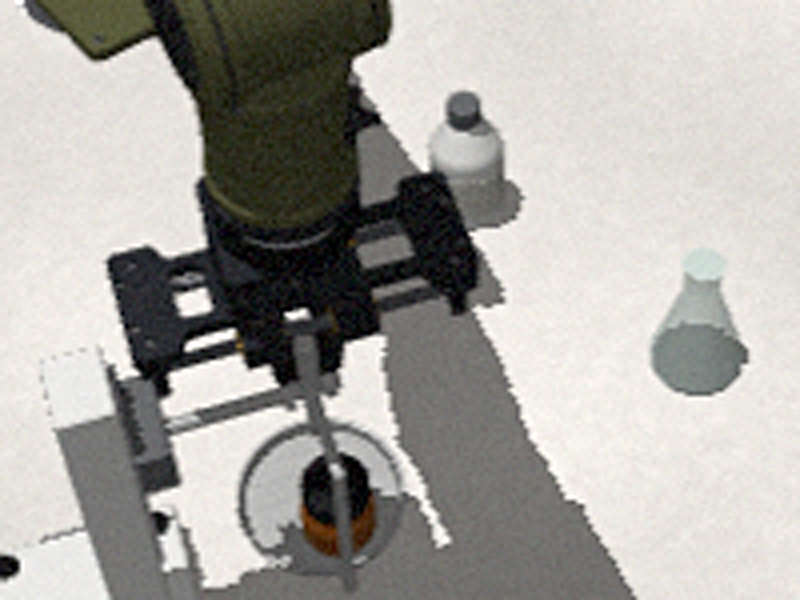

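The pan is hanging in the groove and is still gripped, with the jar in place. Lateral force along the arm (yh) rose to 1.28 N when I eased the grip, so I'll move the tool slightly that way to relieve it.

>>> drive_tool(commands=[{"dx":0.0,"dy":0.0003,"dz":0.0,"wx":0.0,"wy":0.0,"wz":0.0,"claw":0.0},{"dx":0.0,"dy":0.0003,"dz":0.0,"wx":0.0,"wy":0.0,"wz":0.0,"claw":0.0},{"dx":0.0,"dy":0.0,"dz":0.0,"wx":0.0,"wy":0.0,"wz":0.0,"claw":0.0}])

```text
clock: 24.55
tool_pos: [0.6374, -0.2344, 0.2446]
eef_rot: [0.172, 0.983, 0.012, -0.069]
contact_force: [-0.5, 1.5, -0.0]
opening: 0.135
```

Run:
```python
from rd import *
m=read(12); print("xh",m[3:5]@[-.941,.338],"yh",m[3:5]@[.338,.941],"My",m[6:8]@[.338,.941],"Mxh",m[6:8]@[-.941,.338])
```

```text
t 25.15 pos [ 0.6374 -0.2343  0.2446] F [-0.2727  0.2397  0.2656] M [-0.0218 -0.0944 -0.0116] q [ 0.1717  0.9827  0.0118 -0.069 ] op 0.13633370508984502 sdF [0.6511 0.4449 0.4489]
xh 0.3376066576150889 yh 0.13343357004848838 My -0.09621946399737104 Mxh -0.011375220284731147
```

Forces are now near zero, so I'll open slowly.

>>> drive_tool(commands=[{"dx":0.0,"dy":0.0,"dz":0.0,"wx":0.0,"wy":0.0,"wz":0.0,"claw":0.14},{"dx":0.0,"dy":0.0,"dz":0.0,"wx":0.0,"wy":0.0,"wz":0.0,"claw":0.15},{"dx":0.0,"dy":0.0,"dz":0.0,"wx":0.0,"wy":0.0,"wz":0.0,"claw":0.16},{"dx":0.0,"dy":0.0,"dz":0.0,"wx":0.0,"wy":0.0,"wz":0.0,"claw":0.18},{"dx":0.0,"dy":0.0,"dz":0.0,"wx":0.0,"wy":0.0,"wz":0.0,"claw":0.22},{"dx":0.0,"dy":0.0,"dz":0.0,"wx":0.0,"wy":0.0,"wz":0.0,"claw":0.28},{"dx":0.0,"dy":0.0,"dz":0.0,"wx":0.0,"wy":0.0,"wz":0.0,"claw":0.35},{"dx":0.0,"dy":0.0,"dz":0.0,"wx":0.0,"wy":0.0,"wz":0.0,"claw":0.4},{"dx":0.0,"dy":0.0,"dz":0.0,"wx":0.0,"wy":0.0,"wz":0.0,"claw":0.4},{"dx":0.0,"dy":0.0,"dz":0.0,"wx":0.0,"wy":0.0,"wz":0.0,"claw":0.4}])

```text
clock: 26.15
tool_pos: [0.6376, -0.234, 0.2446]
eef_rot: [0.172, 0.983, 0.012, -0.069]
contact_force: [0.2, 0.2, -0.3]
opening: 0.399
```

Run:
```python
from rd import *
m=read(12); print("xh",m[3:5]@[-.941,.338],"yh",m[3:5]@[.338,.941],"My",m[6:8]@[.338,.941],"Mxh",m[6:8]@[-.941,.338])
```

```text
t 26.75 pos [ 0.6376 -0.234   0.2446] F [0.1113 0.1701 0.0637] M [-0.0426 -0.1253  0.006 ] q [ 0.1716  0.9827  0.0121 -0.0689] op 0.3998861504572528 sdF [0.3356 0.2392 0.4368]
xh -0.047280186892320275 yh 0.19767511521584924 My -0.13232181289785347 Mxh -0.0022186055494899377
```

Free. I'll back out along the tool axis, with the tab between the open fingers.

>>> drive_tool(commands=[{"dx":0.0,"dy":0.0,"dz":-0.003,"wx":0.0,"wy":0.0,"wz":0.0,"claw":0.4},{"dx":0.0,"dy":0.0,"dz":-0.006,"wx":0.0,"wy":0.0,"wz":0.0,"claw":0.4},{"dx":0.0,"dy":0.0,"dz":-0.01,"wx":0.0,"wy":0.0,"wz":0.0,"claw":0.4},{"dx":0.0,"dy":0.0,"dz":-0.015,"wx":0.0,"wy":0.0,"wz":0.0,"claw":0.4},{"dx":0.0,"dy":0.0,"dz":-0.02,"wx":0.0,"wy":0.0,"wz":0.0,"claw":0.4},{"dx":0.0,"dy":0.0,"dz":-0.02,"wx":0.0,"wy":0.0,"wz":0.0,"claw":0.4},{"dx":0.0,"dy":0.0,"dz":-0.02,"wx":0.0,"wy":0.0,"wz":0.0,"claw":0.4},{"dx":0.0,"dy":0.0,"dz":-0.02,"wx":0.0,"wy":0.0,"wz":0.0,"claw":0.4},{"dx":0.0,"dy":0.0,"dz":0.0,"wx":0.0,"wy":0.0,"wz":0.0,"claw":0.4},{"dx":0.0,"dy":0.0,"dz":0.0,"wx":0.0,"wy":0.0,"wz":0.0,"claw":0.4}])

```text
clock: 27.75
tool_pos: [0.6526, -0.2393, 0.3577]
eef_rot: [0.172, 0.983, 0.012, -0.069]
contact_force: [0.4, 0.3, -1.0]
opening: 0.401
```

Run:
```python
from rd import *
read(3,"scene8"); a=load("scene8")["color"].astype(float)
read(8); read(2,"scene9"); b=load("scene9")["color"].astype(float)
R=np.s_[210:300,130:250]
print("mean/max blurred diff over 0.5 s",abs(a-b)[R].mean(),abs(cv2.GaussianBlur(a,(5,5),0)-cv2.GaussianBlur(b,(5,5),0))[R].max())
# bystander change since start
s0=load("scene0")["color"].astype(float)
for n,(x,y) in dict(flask=(304,225),bottle=(246,186),beaker=(349,202)).items():
    Q=np.s_[y-25:y+25,x-18:x+18]; print(n,abs(cv2.GaussianBlur(b,(5,5),0)-cv2.GaussianBlur(s0,(5,5),0))[Q].mean())
im=cv2.resize(np.ascontiguousarray(load("scene9")["color"][145:295,130:330,::-1]),(800,600),interpolation=cv2.INTER_CUBIC)
cv2.imwrite("pics/c9.png",np.clip(im*1.5,0,255).astype(np.uint8))
```

```text
t 27.9 pos [ 0.652  -0.2392  0.3565] F [-0.2908 -0.1469 -0.3587] M [-0.0681 -0.11   -0.0058] q [ 0.1715  0.9826  0.0121 -0.0699] op 0.3989068051359639 sdF [0.4036 0.1925 0.0861]
t 28.3 pos [ 0.6523 -0.2394  0.3569] F [-0.3015 -0.0295  0.1159] M [-0.0334 -0.114  -0.0081] q [ 0.1716  0.9826  0.0121 -0.0695] op 0.3991451962116756 sdF [0.3896 0.4598 0.3157]
t 28.4 pos [ 0.6525 -0.2394  0.3575] F [-0.2437  0.0017 -0.7637] M [-0.0621 -0.0891 -0.0014] q [ 0.1716  0.9827  0.0121 -0.0689] op 0.3997343076998484 sdF [0.6076 0.3444 0.3897]
mean/max blurred diff over 0.5 s 2.560092592592593 12.1640625
flask 17.31140697337963
bottle 50.33587022569444
beaker 16.32730758101852
```

View pics/c9.png

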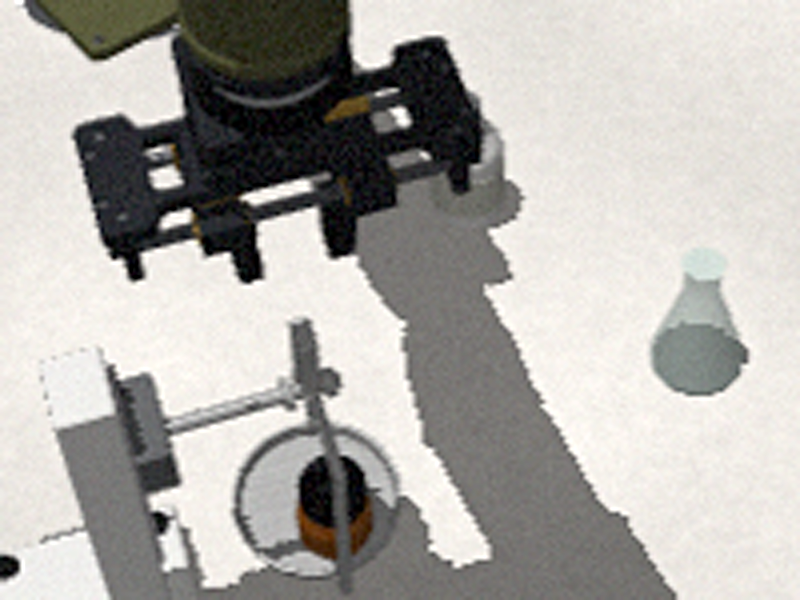

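The pan hangs freely: the hook is in the groove between the collar (290,390) and the knob (330,380), the jar is in the dish, and the gripper is clear. After a short wait I'll check it is still and that the bystanders haven't moved, then hand in.

>>> drive_tool(commands=[{"dx":0.0,"dy":0.0,"dz":0.0,"wx":0.0,"wy":0.0,"wz":0.0,"claw":0.4},{"dx":0.0,"dy":0.0,"dz":0.0,"wx":0.0,"wy":0.0,"wz":0.0,"claw":0.4},{"dx":0.0,"dy":0.0,"dz":0.0,"wx":0.0,"wy":0.0,"wz":0.0,"claw":0.4},{"dx":0.0,"dy":0.0,"dz":0.0,"wx":0.0,"wy":0.0,"wz":0.0,"claw":0.4},{"dx":0.0,"dy":0.0,"dz":0.0,"wx":0.0,"wy":0.0,"wz":0.0,"claw":0.4},{"dx":0.0,"dy":0.0,"dz":0.0,"wx":0.0,"wy":0.0,"wz":0.0,"claw":0.4},{"dx":0.0,"dy":0.0,"dz":0.0,"wx":0.0,"wy":0.0,"wz":0.0,"claw":0.4},{"dx":0.0,"dy":0.0,"dz":0.0,"wx":0.0,"wy":0.0,"wz":0.0,"claw":0.4},{"dx":0.0,"dy":0.0,"dz":0.0,"wx":0.0,"wy":0.0,"wz":0.0,"claw":0.4},{"dx":0.0,"dy":0.0,"dz":0.0,"wx":0.0,"wy":0.0,"wz":0.0,"claw":0.4},{"dx":0.0,"dy":0.0,"dz":0.0,"wx":0.0,"wy":0.0,"wz":0.0,"claw":0.4},{"dx":0.0,"dy":0.0,"dz":0.0,"wx":0.0,"wy":0.0,"wz":0.0,"claw":0.4}])

```text
clock: 29.6
tool_pos: [0.6525, -0.2394, 0.3575]
eef_rot: [0.172, 0.983, 0.012, -0.069]
contact_force: [-0.3, 0.5, -0.6]
opening: 0.402
```

Run:
```python
from rd import *
g=lambda d:cv2.cvtColor(d["color"],cv2.COLOR_RGB2GRAY).astype(np.float32)
F=[snapshot("scene") for _ in range(7)]
for i in(3,6):
    (dx,dy),c=cv2.phaseCorrelate(g(F[0])[230:295,185:235],g(F[i])[230:295,185:235],cv2.createHanningWindow((50,65),cv2.CV_32F)); print("pan shift px",i,round(dx,3),round(dy,3))
s0=g(load("scene0")); b=g(F[6])
for n,(x,y) in dict(flask=(305,227),beaker=(349,202)).items():
    T=s0[y-22:y+22,x-15:x+15]; Q=b[y-34:y+34,x-27:x+27]
    print(n,cv2.minMaxLoc(cv2.matchTemplate(Q,T,cv2.TM_CCOEFF_NORMED))[1::2],"(12,12)=unmoved")
```

```text
pan shift px 3 -0.041 0.083
pan shift px 6 0.097 -0.004
flask (0.9960418343544006, (12, 12)) (12,12)=unmoved
beaker (0.9951900839805603, (12, 12)) (12,12)=unmoved
```

```bash
python3 -c "
from plant import r
print(r.finish_job())"
```

```text
the job is handed in; nothing more can be done
None
```

The pan hanger, with the jar still in it, is hanging free in the balance arm's groove, and the job was handed in at about 30 s on the robot clock. No verdict was reported.

**What I did:** I gripped the tab and lifted the pan. It weighed about 5.1 N, which predicted about 38 mm of sink. I tilted it 0.14 rad to its estimated hanging lean, threaded the arm between the jar cap and the hook, and lowered it onto the groove at about 10 mm/s. I stopped where the vertical grip force read about 0 N, at about 39 mm of sink. Then I eased the grip in stages, opened slowly and backed out along the tool axis.

**Last checks:**
- **Pan:** the last picture shows the hook between the collar and the knob with the jar in the dish. It moved less than 0.1 px over 0.3 s. I did not measure the hook's exact offset in the groove or the final lean.
- **Bystanders:** the flask and beaker matched their starting positions exactly. The bottle was partly hidden behind the gripper, so I checked it only by eye, where it looked in place. A cruder before/after picture difference gave 16–17 for flask and beaker and 50 for the bottle. I put this down to changed shadows and to the gripper covering the bottle.
- **Robot:** it is clear of everything, and its forces are within sensor noise.

**What disagreed:**
- **Wrist moment:** once the tool was tilted it did not fit the payload alone, so I set the lean from the weight, the upright moment reading and the jar's position.
- **Force along the arm:** easing the grip briefly raised it to 1.3 N. I relieved this with a 0.6 mm shift before letting go.

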